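Seat and lock the hand dicer's blade cassette

ROBOT

A 6-joint arm with a two-finger parallel gripper is mounted at the origin on a cart in front of the work surface, level with it; the furniture and walls round the work are solid. World frame = base frame: x ahead of the robot, y to its left, z up, the work surface at z = 0. Lengths are in m, angles in rad, forces in N, time in s.
With the tool pointing down it reaches from about 0.375 to 0.75 m from the base axis. Payload 9 kg.
Tool frame: the origin (TCP) lies at the very end of the fingers, on their centre line; the grasp point (between the pads) lies 19 mm behind it; z points along the fingers, y is the direction in which the jaws open and shut (so a half turn about z gives the same grasp; the last joint's range is limited). The gripper opens to 85 mm and grips with 20 to 120 N. Pads are 22 mm wide; open, the fingers measure 114 mm over their backs; the gripper's body (76 mm by 85 mm) begins 54 mm behind the grasp point. The pads swing forward as they close: fully open they stand 13 mm farther back than shut.
Start: joints at [-1.438, 0.104, 0.097, 1.564, 0, 1.353], TCP at [0.206, -0.563, 0.193] pointing down, gripper open.
Joint ranges: [-2.99, 2.99], [-0.84, 1.86], [-1.1, 1.16], [-1.84, 2.11], [-1.51, 1.56], [-3.14, 3.14]. Speed limits (rad/s): [2.22, 2.22, 2.57, 3.14, 3.14, 3.14].

INTERFACE

Orientations are given as a rotation vector (axis times angle).
In Python, from cell import env gives the robot as it stands. The module is installed in compiled form; this text tells all that it offers.
- The arm moves only by the shell command python3 -m inch 'ROWS' [OPENING]. ROWS is JSON, a list of rows, each a list of 4 numbers: the shift along the tool's x, y, z in m, then the turn about the tool's z in degrees. In form: [[x, y, z, twist], ...]. A call has 1 to 5 rows; each row shifts and turns the commanded pose from where the row before left it, along the tool's axes as they then stand; what a row does not reach is not made up. A row lasts 1/10 s, in which the tool goes at most 50 mm and 8.59 degrees, less where a joint would pass 70% of its speed; a pose out of reach is approached as far as the arm can. A call is refused whole if a number of a shift passes 0.05 or a number of a turn 8.59, either way. A call with a gripper value outside its range is refused whole. OPENING is the finger opening in m, from 0 to 0.0854, set as the call begins (- or left out, the last holds). The fingers move at their own pace and stop on an object; the grip force is fixed at half the most. Time passes only in rows, so rows that do not move let the fingers close. It gives the time, the measured TCP pose, the force and the opening at its end, in the units of the state.
- env.read_state(): the state, without advancing time (a new reading comes with each control period).
- env.read_camera(name): name is "side" or "top" or "wrist"; returns a dict with "image" (480x640x3 uint8, red, green, blue), "fx", "fy", "cx", "cy" (pixels), "world_from_camera" (4x4, takes a point from camera to world coordinates). Camera axes: x right, y down, z forward; pixel columns grow to the right and rows downward; lengths in m; the calibration is good to about 2 mm. A picture is of the moment at which its call begins. There is no depth.
- env.hand_in(): hands the job in, once; it reports no verdict.
The state is a dict: "clock": time; "qpos": joint angles; "joint_vel": joint speeds; "tau": joint torques, N m; "ee_pos": TCP position; "tool_rot": TCP orientation; "contact_force": force on the tool from outside, world axes, zero at the start; "wrist_torque": the same for the moment, N m; "finger_gap": finger opening in m.
Only numpy, scipy, OpenCV 4.12 (cv2) and the standard library are available. Lean on these libraries where they do the work, as an engineer would, in place of code of your own. Each camera call takes 0.05 s, during which the arm holds its last target.

TASK

The blade cassette of the hand dicer still sticks part-way out of its guides after washing. Push it fully home, then lock it with its captive knob: turn the knob's wing straight across the cassette, in line with the two small ridges beside it, press the knob down against its spring, turn it clockwise as far as it goes and let go, so that it stays down. Leave the pepper shaker, toothpick jar, bowl and spoon where they are.

Things in the scene. Friction and masses are not known exactly. Their poses are not given: they have to be found in the camera images.
- dicer: hand dicer bolted down: aluminium frame 110 x 250 mm on four feet, deck top 100 mm above the table, pale tub underneath, press arm standing open at its left (+y) end up to 370 mm high. Origin on the table under the frame's centre; its y axis runs along the guides, towards the press arm; z up
- cassette (a joint): how far (m) the steel blade cassette is drawn out of the guides towards the dicer's -y end: 0 = fully home (its lip against the frame's end), 0.07 = farthest out. Slides along the dicer's y with about 6 N of friction and stays where it is left. It carries the knob on a tab 64 mm wide at its outer end
- push_face (a point): centre of the outer (-y) face of the cassette's turned-down lip: a plain upright face 64 mm wide (along the dicer's x) and 26 mm high, 13 mm up and down from this point; moves with the cassette. Push it along the dicer's +y; nothing stands in front of it
- knob_skirt (a point): on the upright axis of the black captive knob, at the top of its round skirt (38 mm across, 6 mm thick), 30 mm inwards (+y) of push_face. On the skirt stands the wing: 37 mm long, 9 mm thick, 19 mm high; the wing's sides can be straddled or pinched from above with the fingertips resting on the skirt. Moves with cassette, press and turn; its x axis lies along the wing, z up
- knob_press (a joint): how far (m) the knob is pressed down: 0 = up, 0.013 = bottom; spring 3 N at the top, 8 N at the bottom, pops up when let go unless locked. A cross pin under the wing (hidden, parallel to it) rests 2 mm above the deck; only with the cassette home and the wing lined up within about 0.2 rad does it pass through the slot in the deck (0.011 or deeper: it is through)
- knob_turn (a joint): angle (rad) of the knob, growing clockwise seen from above: 0 = wing across the cassette (along the dicer's x), in line with the two small raised ridges on the tab, 26 mm either side of the knob's axis, the direction in which it can be pressed in; -1.2 and 1.35 are its stops. Turns freely while up. Pressed in at 0 and turned clockwise, the pin runs under ramps (caught from about 0.75) that draw the knob down to 0.012; tight at the 1.35 stop. Turning effort under 0.1 N m
- pepper: pepper shaker 43 mm across, 75 mm high, standing near the dicer's left end; origin at the centre of its underside. Leave it alone
- picks: toothpick jar 46 mm across, 66 mm high, near the dicer's left end; origin under it. Leave it alone
- rice_bowl: white bowl 89 mm across, 53 mm high, upside down on the table at the right; origin under it. Leave it alone
- spoon: white soup spoon 141 mm long, lying at the right; origin under it. Leave it alone

How it is judged:
On the way, in this order (a step that is already met when the one before it is completed fails the run):
1. the cassette is pushed fully home, its knob still up (value of joint cassette below 0.002 m and value of joint knob_press below 0.005 m), for 0.1 s.
2. the knob is pressed in and its pin has caught under the ramps (value of joint cassette below 0.003 m and value of joint knob_press above 0.0095 m and value of joint knob_turn above 0.75 rad), for 0.1 s.
At the end, for the whole second after the job is handed in: cassette within 3 mm of fully home; knob turned clockwise past 1.15 rad (stop at 1.35) and staying down by itself at least 10.5 mm; bystanders within 30 mm of their starts and not tipped (value of joint cassette below 0.003 m and value of joint knob_press above 0.0105 m and value of joint knob_turn above 1.15 rad); the robot touches nothing.
It fails at once if the pepper shaker, toothpick jar, bowl or spoon is pushed more than 30 mm or knocked over (distance of any of pepper, picks, rice_bowl, spoon from where it was at the start of the episode above 0.03 m or angle between any of pepper, picks's own z axis and vertical above 0.6 rad).
It also fails if it takes over 51 s, if anything falls off the work surface, if the arm or the gripper's body presses on something with over 40 N, if the wrist force passes 120 N, or if a joint passes its speed limit or range.

## Working session

There is one attempt and no reset: what is moved stays moved. The work goes in short steps, Python scripts to look and compute and a shell command to move; the robot and the scene stay as the last step left them, time stands still between calls to the robot, and variables do not carry over. Pictures are saved under pics/ and viewed, and the job is handed in when it is done.

```bash
mkdir -p pics; cat > h.py <<'E'
from cell import env
import numpy as np, cv2
from scipy.spatial.transform import Rotation as R
def shot(n,f):
    c=env.read_camera(n); cv2.imwrite('pics/'+f+'.png',c['image'][:,:,::-1]); 
    np.savez('pics/'+f+'.npz',**c); return c
def ld(f): return dict(np.load('pics/'+f+'.npz'))
def ray(c,u,v):
    T=c['world_from_camera']; d=T[:3,:3]@np.array([(u-c['cx'])/c['fx'],(v-c['cy'])/c['fy'],1]); return T[:3,3],d/np.linalg.norm(d)
def onz(c,u,v,z):
    o,d=ray(c,u,v); return o+d*(z-o[2])/d[2]
def tri(c1,p1,c2,p2):
    o1,d1=ray(c1,*p1);o2,d2=ray(c2,*p2)
    s=np.linalg.lstsq(np.c_[d1,-d2],o2-o1,rcond=None)[0]
    a=o1+s[0]*d1;b=o2+s[1]*d2
    return (a+b)/2,np.linalg.norm(a-b)
def proj(c,p):
    T=np.linalg.inv(c['world_from_camera']); q=T[:3,:3]@p+T[:3,3]; return q[0]/q[2]*c['fx']+c['cx'],q[1]/q[2]*c['fy']+c['cy']
E
python3 - <<'E'
from h import *
for n in ['side','top','wrist']:
    c=shot(n,n+'0'); print(n,c['fx'],np.round(c['world_from_camera'],3).tolist())
print(env.read_state())
E
```

```text
side 509.0279472119763 [[-0.802, -0.377, 0.463, 0.008], [-0.597, 0.481, -0.642, 0.672], [0.019, -0.792, -0.611, 0.812], [0.0, 0.0, 0.0, 1.0]]
top 510.27796681124056 [[-0.013, -0.997, 0.074, 0.437], [-1.0, 0.014, 0.005, -0.103], [-0.006, -0.074, -0.997, 1.263], [0.0, 0.0, 0.0, 1.0]]
wrist 424.90789127002876 [[0.344, -0.898, -0.275, 0.276], [-0.939, -0.329, -0.099, -0.539], [-0.001, 0.293, -0.956, 0.374], [0.0, 0.0, 0.0, 1.0]]
{'clock': 0.15, 'qpos': array([-1.43772433e+00,  1.04523654e-01,  9.66605708e-02,  1.56388356e+00,
        2.64034521e-05,  1.35310689e+00]), 'joint_vel': array([ 0.00032664, -0.00151042,  0.00086836, -0.00109469,  0.00225585,
       -0.00153631]), 'tau': array([ 3.40136976e-03, -5.57357597e+01,  5.04007351e+01,  1.26193490e-02,
       -2.23008446e-04, -1.08118340e-05]), 'ee_pos': array([ 0.20615425, -0.56318086,  0.19223047]), 'tool_rot': array([-3.09246739e+00, -5.47989110e-01, -1.04543233e-04]), 'contact_force': array([ 0.19002403, -0.44549531,  1.12099831]), 'wrist_torque': array([ 0.03083085, -0.02384706,  0.01152005]), 'finger_gap': 0.08545056615558985}
```

View pics/side0.png

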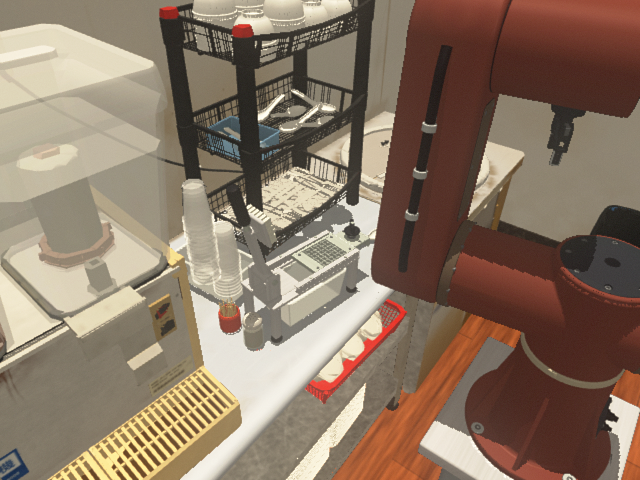

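View pics/top0.png

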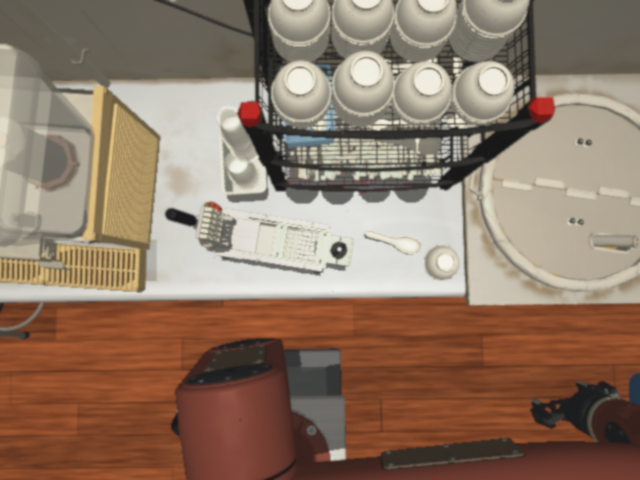

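View pics/wrist0.png

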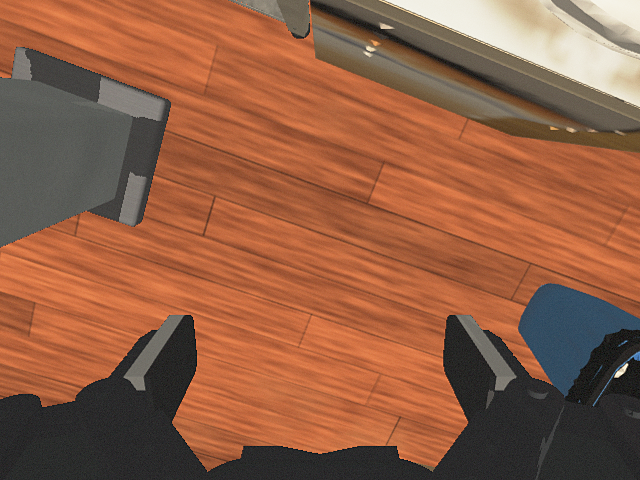

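The top view shows the dicer with its press arm at left (208,225) and the black knob on its tab at (339,250). The spoon is at (395,240) and the bowl at (442,262). The side view shows the knob at about (351,232). I'll zoom in on both.

```bash
python3 - <<'E'
from h import *
c=ld('top0'); im=c['image'][:,:,::-1]
cv2.imwrite('pics/z1.png',cv2.resize(im[195:295,190:370],None,fx=4.4,fy=4.4,interpolation=cv2.INTER_CUBIC))
s=ld('side0'); im=s['image'][:,:,::-1]
cv2.imwrite('pics/z2.png',cv2.resize(im[200:350,210:400],None,fx=4,fy=4,interpolation=cv2.INTER_CUBIC))
for n,z in (((339,250),.12),((326,239),.1),((322,272),.1),((213,247),.1),((352,240),.1),((349,266),.1),((442,262),.05),((415,247),.02),((250,110),.4),((540,110),.4),((280,185),0.0)): print(n,onz(c,*n,z).round(3))
print(tri(c,(339,249),s,(351,230)))
E
```

```text
(339, 250) [ 0.504 -0.148  0.12 ]
(326, 239) [ 0.531 -0.119  0.1  ]
(322, 272) [ 0.456 -0.109  0.1  ]
(213, 247) [0.516 0.139 0.1  ]
(352, 240) [ 0.528 -0.179  0.1  ]
(349, 266) [ 0.468 -0.171  0.1  ]
(442, 262) [ 0.476 -0.394  0.05 ]
(415, 247) [ 0.515 -0.337  0.02 ]
(250, 110) [0.732 0.013 0.4  ]
(540, 110) [ 0.725 -0.487  0.4  ]
(280, 185) [ 0.676 -0.008  0.   ]
(array([ 0.50561077, -0.14806382,  0.12430447]), np.float64(0.0010687637375669994))
```

View pics/z1.png

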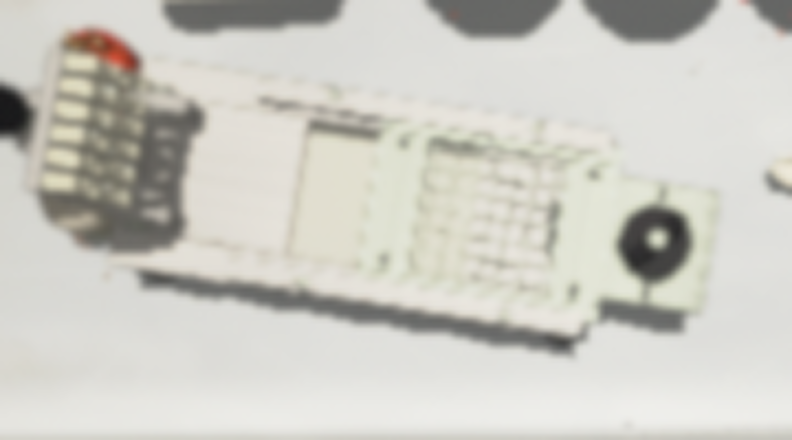

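View pics/z2.png

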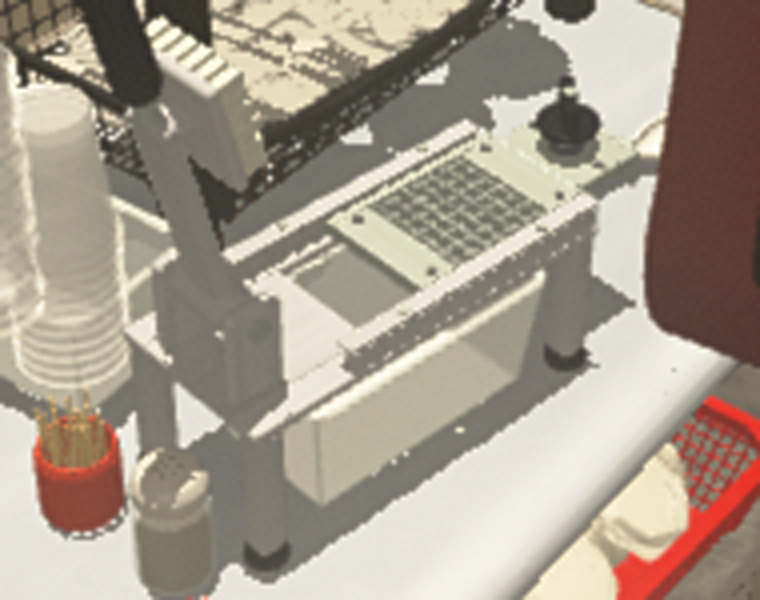

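```bash
python3 -m inch '[[0,0,-0.01,-8.5],[0,0,-0.01,-8.5],[0,0,-0.01,-8.5],[0,0,-0.01,-8.5],[0,0,-0.01,-8.5]]' ; python3 -m inch '[[0,0,0,-8.5],[0,0,0,-8.5],[0,0,0,-8.5],[0,0,0,-8.5],[0,0,0,-8.5]]';  python3 -m inch '[[0,0,0,-8.5],[0,0,0,-8.5],[0,0,0,-8.5],[0,0,0,-8.5],[0,0,0,-8.5]]'; python3 -m inch '[[0,0,0,-8.5],[0,0,0,-8.5],[0,0,0,-6.5],[0,0,0,0]]' 
cat > pl.py <<'E'
from h import *
import sys
s=env.read_state(); M=R.from_rotvec(s['tool_rot']).as_matrix(); t=np.array(eval(sys.argv[1]))
print('yaw',np.degrees(np.arctan2(M[1,0],M[0,0])),'pos',s['ee_pos'].round(4),'rows',(M.T@(t-s['ee_pos'])).round(4),'q',s['qpos'].round(2),'t',s['clock'])
E
python3 pl.py '[0.5,-0.19,0.24]'
```

```text
clock: 0.65
ee_pos: [0.2062, -0.5633, 0.2429]
tool_rot: [-2.679, -1.64, -0.0]
contact_force: [0.6, 0.3, -0.4]
finger_gap: 0.0854
clock: 1.15
ee_pos: [0.2062, -0.5634, 0.2425]
tool_rot: [-1.902, -2.5, -0.001]
contact_force: [-0.5, -0.0, 0.3]
finger_gap: 0.0853
clock: 1.65
ee_pos: [0.2062, -0.5633, 0.2424]
tool_rot: [-0.867, -3.019, -0.001]
contact_force: [0.4, 0.5, -0.1]
finger_gap: 0.0853
clock: 2.05
ee_pos: [0.2062, -0.5633, 0.2425]
tool_rot: [-0.241, -3.132, -0.001]
contact_force: [-0.1, 0.5, -0.4]
finger_gap: 0.0854
yaw 171.19155033288214 pos [ 0.2062 -0.5633  0.2425] rows [-0.2332  0.4139  0.0027] q [-1.44  0.12  0.21  1.66 -0.   -1.28] t 2.05
```

```bash
for i in 1; do python3 -m inch '[[-0.0194,0.0345,0,0],[-0.0194,0.0345,0,0],[-0.0194,0.0345,0,0],[-0.0194,0.0345,0,0],[-0.0194,0.0345,0,0]]' >/dev/null; python3 -m inch '[[-0.0194,0.0345,0,0],[-0.0194,0.0345,0,0],[-0.0194,0.0345,0,0],[-0.0194,0.0345,0,0],[-0.0194,0.0345,0,0]]'; python3 -m inch '[[-0.0194,0.0345,0,0],[-0.0194,0.0345,0,0],[0,0,0,0],[0,0,0,0]]'; done
python3 - <<'E'
from h import *
shot('wrist','w1')
E
python3 -m inch '[[0,0.03,0,0],[0,0.03,0,0],[0,0.02,0,0],[0,0,0,0],[0,0,0,0]]'
python3 - <<'E'
from h import *
shot('wrist','w2')
E
python3 pl.py '[0.5,-0.148,0.2]'
```

```text
clock: 3.05
ee_pos: [0.452, -0.2512, 0.2428]
tool_rot: [0.25, 3.131, -0.0]
contact_force: [0.4, -0.1, -0.8]
finger_gap: 0.0853
clock: 3.45
ee_pos: [0.5005, -0.1898, 0.2426]
tool_rot: [-0.245, -3.132, 0.0]
contact_force: [0.3, -0.2, -0.0]
finger_gap: 0.0853
clock: 4.0
ee_pos: [0.5123, -0.1124, 0.2428]
tool_rot: [0.246, 3.132, -0.001]
contact_force: [0.0, -0.4, 0.1]
finger_gap: 0.0856
yaw 170.98668822005092 pos [ 0.5124 -0.1127  0.2428] rows [ 0.0067 -0.0367  0.0428] q [-0.47 -0.11 -0.02  1.66 -0.   -0.31] t 4.05
```

View pics/w1.png

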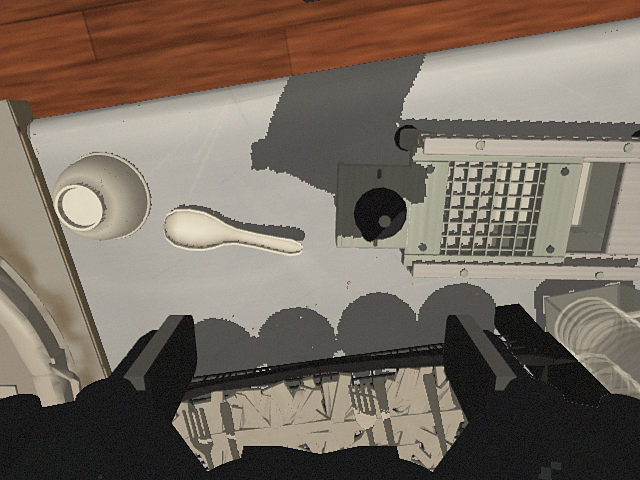

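View pics/w2.png

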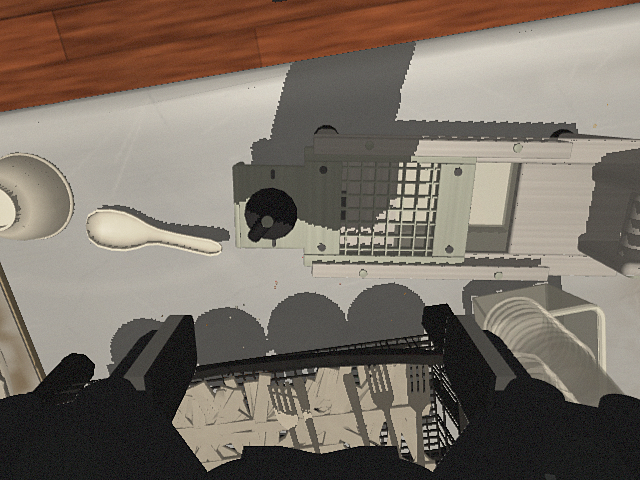

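```bash
python3 - <<'E'
from h import *
for f,x0 in (('w1',310),('w2',210)):
    im=ld(f)['image'][:,:,::-1][140:285,x0:x0+140]
    im=(255*(im/255.)**.45).astype(np.uint8)
    cv2.imwrite('pics/z%s.png'%f,cv2.resize(im,None,fx=4,fy=4,interpolation=cv2.INTER_NEAREST))
a=cv2.imread('pics/zw1.png');b=cv2.imread('pics/zw2.png')
cv2.imwrite('pics/zw.png',cv2.resize(np.hstack([a,b]),None,fx=.71,fy=.71,interpolation=cv2.INTER_AREA))
E
```

```text
(no output)
```

View pics/zw1.png

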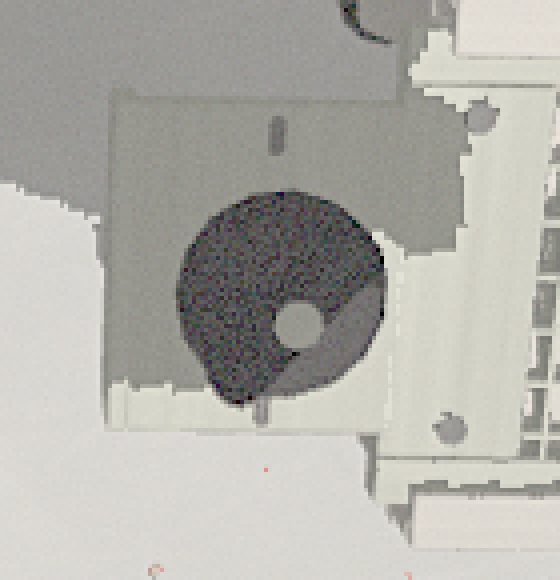

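View pics/zw2.png

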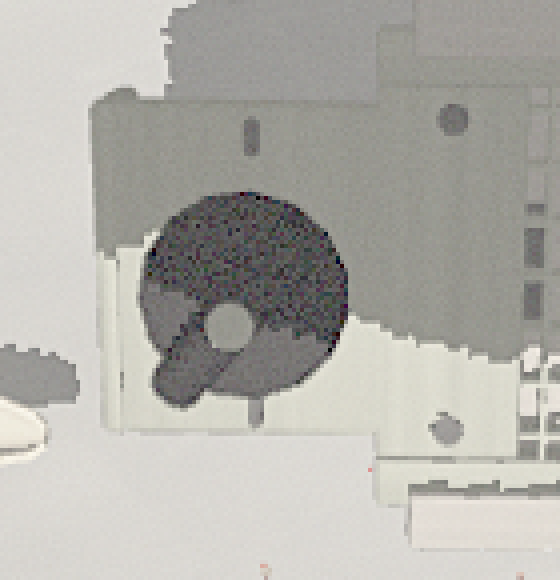

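```bash
cat > m.py <<'E'
from h import *
a,b=ld('w1'),ld('w2')
A=lambda x,y:(310+x/4-.4,140+y/4-.4)
B=lambda x,y:(210+x/4-.4,140+y/4-.4)
P={}
for n,p,q in (('skirt',(281,293),(245,293)),('dot',(298,326),(229,327)),('lipfar',(106,430),(105,432)),('lipnear',(108,97),(93,103)),('ridgeN',(278,135),(251,137)),('ridgeF',(262,410),(256,411)),('hole1',(481,116),(453,119)),('hole2',(451,430),(446,430)),('guidecornerF',(412,496),(411,496)),('guidecornerF2',(412,548),(411,548)),('wingend',(238,400),(180,402))):
    X,e=tri(a,A(*p),b,B(*q)); P[n]=X; print(n,X.round(4),round(e*1e3,2))
d=P['ridgeF']-P['ridgeN']; print('ridge yaw',np.degrees(np.arctan2(d[1],d[0])))
d=P['hole2']-P['hole1']; print('holes yaw',np.degrees(np.arctan2(d[1],d[0])))
d=P['wingend']-P['dot']; print('wing yaw',np.degrees(np.arctan2(d[1],d[0])))
# guide edge lines at z=.1
for c,pts in ((a,[(416,269),(637,283)]),(b,[(312,268),(541,281)])):
    pass
E
python3 m.py
python3 - <<'E'
from h import *
for f in ('w1','w2'):
    im=ld(f)['image'][:,:,::-1][240:300,290:640]
    cv2.imwrite('pics/g%s.png'%f,cv2.resize(im,None,fx=2.2,fy=2.2))
cv2.imwrite('pics/g.png',np.vstack([cv2.imread('pics/gw1.png'),cv2.imread('pics/gw2.png')]))
E
```

```text
skirt [ 0.5028 -0.1473  0.1274] 0.21
dot [ 0.5031 -0.1476  0.1499] 0.05
lipfar [ 0.5295 -0.1823  0.1096] 0.2
lipnear [ 0.4672 -0.1725  0.1018] 0.86
ridgeN [ 0.4772 -0.1429  0.1126] 0.14
ridgeF [ 0.5292 -0.152   0.1122] 0.01
hole1 [ 0.4797 -0.1059  0.1122] 0.34
hole2 [ 0.5387 -0.1164  0.1124] 0.15
guidecornerF [ 0.5508 -0.1252  0.1131] 0.14
guidecornerF2 [ 0.5604 -0.1268  0.1161] 0.13
wingend [ 0.5154 -0.1589  0.1471] 0.14
ridge yaw -9.867761816904913
holes yaw -10.153554944499081
wing yaw -42.607313058762415
```

View pics/g.png

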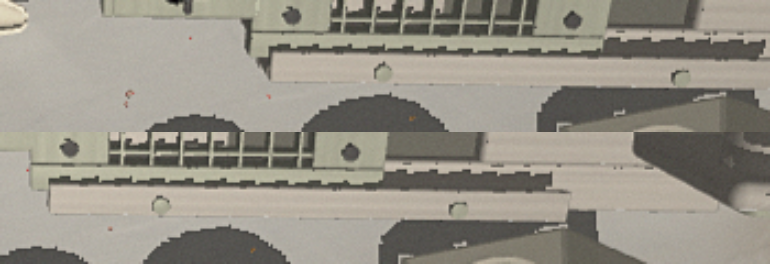

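The two wrist views give these measurements:
- **Skirt top:** (0.503, -0.147, 0.127).
- **Tab top:** z of about 0.112.
- **Dicer:** x axis yaw of about -9.9°.
- **Wing:** yaw of about -42°, so `knob_turn` is about +0.57 rad.

Next I'll push the lip with closed fingers.

```bash
python3 pl.py '[0.489,-0.225,0.094]'
```

```text
yaw 170.98668822005092 pos [ 0.5124 -0.1127  0.2428] rows [ 0.0055 -0.1145  0.1488] q [-0.47 -0.11 -0.02  1.66 -0.   -0.31] t 4.05
```

```bash
python3 -m inch '[[0.001,-0.03,0,0.9],[0.001,-0.03,0,0],[0.002,-0.03,0,0],[0.0015,-0.0245,0,0],[0,0,0.02,0]]' 0; python3 -m inch '[[0,0,0.03,0],[0,0,0.03,0],[0,0,0.03,0],[0,0,0.02,0],[0,0,0.0188,0]]'; python3 -m inch '[[0,0,0,0],[0,0,0,0]]'
python3 pl.py '[0.4976,-0.1768,0.094]'; python3 - <<'E'
from h import *
shot('wrist','w3')
E
```

```text
clock: 4.55
ee_pos: [0.4877, -0.2283, 0.2245]
tool_rot: [0.277, 3.127, -0.005]
contact_force: [-0.2, 0.1, 0.2]
finger_gap: 0.0123
clock: 5.05
ee_pos: [0.4871, -0.2246, 0.0925]
tool_rot: [-0.272, -3.129, -0.0]
contact_force: [0.4, 0.7, -0.6]
finger_gap: 0.0002
clock: 5.25
ee_pos: [0.4877, -0.2243, 0.0943]
tool_rot: [-0.271, -3.13, 0.0]
contact_force: [0.0, 0.4, 1.7]
finger_gap: 0.0
yaw 170.1087661691676 pos [ 0.4877 -0.2243  0.0943] rows [-0.0016  0.0485  0.0003] q [-0.67 -0.08 -0.27  1.38 -0.   -0.5 ] t 5.25
```

View pics/w3.png

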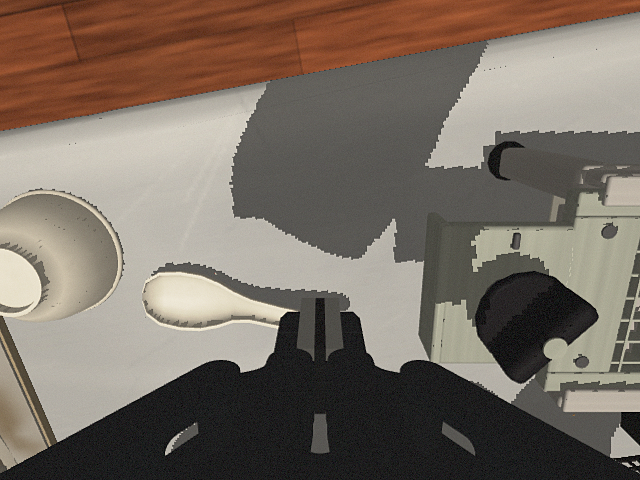

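The closed fingers are at about (320,320), clear of the spoon, with the lip face ahead at x≈425. I'll start pushing.

```bash
python3 -m inch '[[-0.001,0.01,0,0],[0,0.01,0,0],[0,0.008,0,0],[0,0.006,0,0],[0,0.006,0,0]]' 0;python3 -m inch '[[0,0.006,0,0],[0,0.006,0,0],[0,0.006,0,0],[0,0.006,0,0],[0,0.006,0,0]]';python3 pl.py '[0.4976,-0.1768,0.094]'
```

```text
clock: 5.8
ee_pos: [0.4962, -0.1834, 0.0941]
tool_rot: [0.267, 3.13, -0.0]
contact_force: [0.2, -0.3, 0.1]
finger_gap: 0.0002
clock: 6.3
ee_pos: [0.5017, -0.1557, 0.0944]
tool_rot: [0.27, 3.129, -0.004]
contact_force: [1.6, -7.6, -1.0]
finger_gap: 0.0002
yaw 170.14495933771516 pos [ 0.5017 -0.1557  0.0944] rows [ 0.0004 -0.0215  0.0004] q [-0.55 -0.12 -0.31  1.38 -0.   -0.38] t 6.3
```

```bash
python3 -m inch '[[0,0.006,0,0],[0,0.006,0,0],[0,0.006,0,0],[0,0.004,0,0],[0,0.002,0,0]]';python3 - <<'E'
from h import *
shot('wrist','w4')
E
```

```text
clock: 6.8
ee_pos: [0.5059, -0.1319, 0.0944]
tool_rot: [0.269, 3.128, -0.004]
contact_force: [2.2, -6.3, -0.5]
finger_gap: -0.0
```

View pics/w4.png

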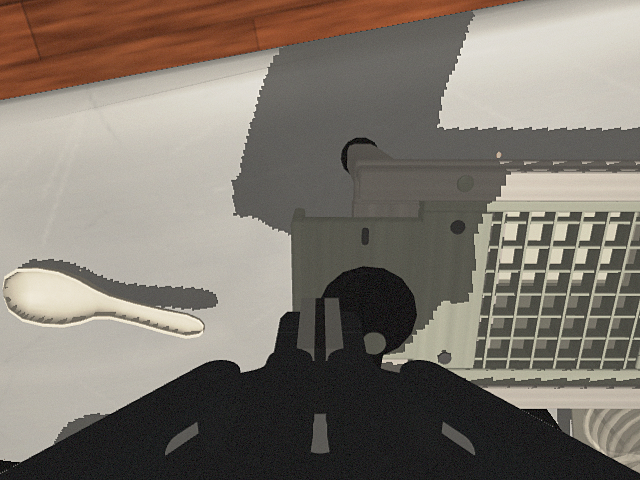

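```bash
python3 -m inch '[[0,0.006,0,0],[0,0.006,0,0],[0,0.004,0,0],[0,0.002,0,0],[0,0.002,0,0]]';python3 -m inch '[[0,0.002,0,0],[0,0.002,0,0],[0,0.002,0,0],[0,0.002,0,0]]'
```

```text
clock: 7.35
ee_pos: [0.5095, -0.113, 0.0945]
tool_rot: [0.27, 3.128, -0.006]
contact_force: [2.9, -13.5, -2.5]
finger_gap: -0.0001
clock: 7.75
ee_pos: [0.51, -0.1112, 0.0949]
tool_rot: [0.276, 3.129, -0.024]
contact_force: [-6.0, -42.0, -4.5]
finger_gap: -0.0001
```

The force rose to 42 N with no further travel, so the cassette is against its stop. I'll back off, rise and look.

```bash
python3 -m inch '[[0,-0.02,0,0],[0,-0.02,0,0],[0,-0.005,-0.03,0],[0,0,-0.04,0],[0,0,-0.04,0]]';python3 -m inch '[[0,0.02,-0.035,0],[0,0.025,0,0],[0,0.02,0,0],[0,0,0,0]]' 0.0854
python3 - <<'E'
from h import *
shot('wrist','w5')
E
python3 -m inch '[[0,0.025,0,0],[0,0.025,0,0],[0,0,0,0],[0,0,0,0]]'
python3 - <<'E'
from h import *
shot('wrist','w6')
for f in ('w5','w6'):
    im=ld(f)['image'][:,:,::-1]
    im=(255*(im/255.)**.45).astype(np.uint8); cv2.imwrite('pics/%sb.png'%f,im)
E
python3 pl.py '[0.5,-0.1,0.15]'
```

```text
clock: 8.25
ee_pos: [0.5017, -0.1475, 0.2049]
tool_rot: [-0.269, -3.129, -0.001]
contact_force: [0.7, -0.6, 0.0]
finger_gap: -0.0001
clock: 8.65
ee_pos: [0.5137, -0.0817, 0.2394]
tool_rot: [0.265, 3.13, 0.001]
contact_force: [0.1, -0.5, 0.1]
finger_gap: 0.0577
clock: 9.1
ee_pos: [0.5218, -0.0348, 0.2387]
tool_rot: [-0.268, -3.13, 0.001]
contact_force: [-0.4, -0.2, -0.2]
finger_gap: 0.0852
yaw 170.17993430959308 pos [ 0.5217 -0.0352  0.2387] rows [ 0.0103 -0.0675  0.0888] q [-0.32 -0.11 -0.04  1.65 -0.   -0.15] t 9.15
```

View pics/w5b.png

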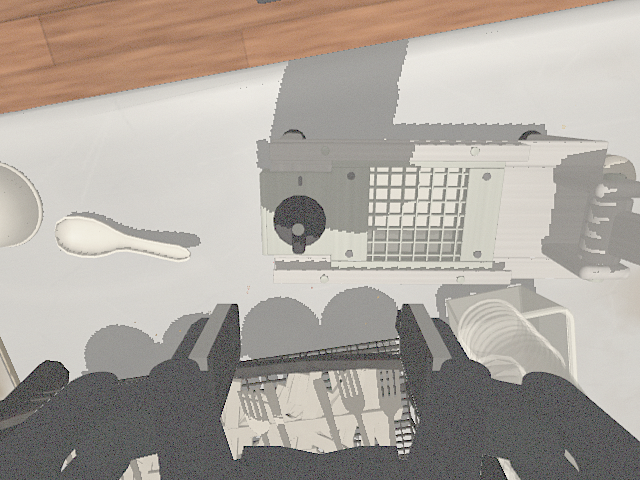

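View pics/w6b.png

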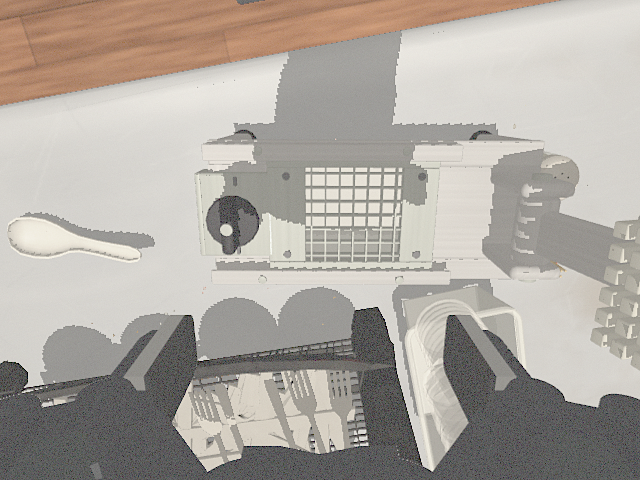

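The cassette is home. The wing now points almost straight down the image, so the fingers brushed it towards alignment. I'll measure again.

```bash
python3 - <<'E'
from h import *
o=[]
for f,x0 in (('w5',250),('w6',185)):
    im=ld(f)['image'][:,:,::-1][155:275,x0:x0+100]
    im=(255*(im/255.)**.4).astype(np.uint8)
    o.append(cv2.resize(im,None,fx=4,fy=4,interpolation=cv2.INTER_NEAREST))
cv2.imwrite('pics/z56.png',np.hstack(o))
E
```

```text
(no output)
```

View pics/z56.png

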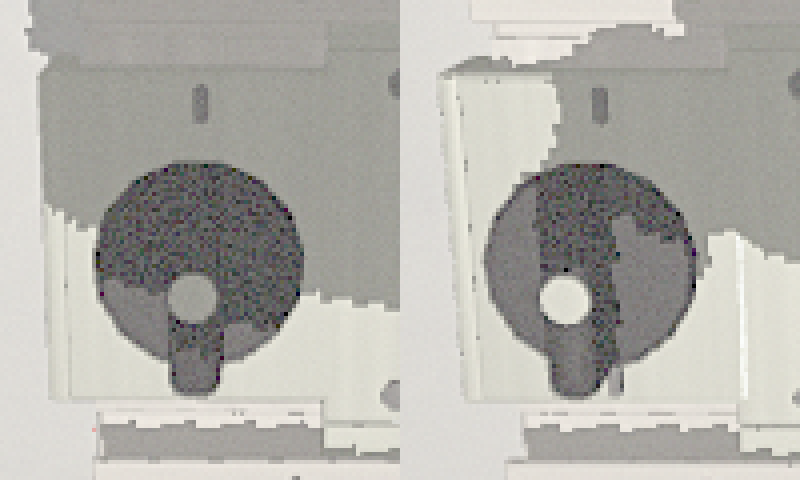

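```bash
python3 - <<'E'
from h import *
a,b=ld('w5'),ld('w6')
A=lambda x,y:(250+x/4-.4,155+y/4-.4)
B=lambda x,y:(185+x/4-.4,155+y/4-.4)
P={}
for n,p,q in (('skirt',(199,263),(191,264)),('dot',(192,298),(165,300)),('wingend',(196,396),(174,397)),('ridgeN',(201,103),(200,105))):
    X,e=tri(a,A(*p),b,B(*q)); P[n]=X; print(n,X.round(4),round(e*1e3,2))
d=P['wingend']-P['dot']; print('wing yaw',np.degrees(np.arctan2(d[1],d[0])))
d=P['skirt']-P['ridgeN']; print('ridge yaw',np.degrees(np.arctan2(d[1],d[0])))
d=P['skirt'][:2]-[.5028,-.1473]; print('moved',d,np.linalg.norm(d))
E
```

```text
skirt [ 0.5114 -0.0967  0.1287] 0.15
dot [ 0.512  -0.0971  0.1497] 0.01
wingend [ 0.5288 -0.0995  0.1499] 0.19
ridgeN [ 0.486  -0.0924  0.1122] 0.08
wing yaw -8.239383606286783
ridge yaw -9.646668589607911
moved [0.00856272 0.05057574] 0.051295472695348364
```

The wing is at about `knob_turn` 0, the cassette moved 51 mm, and the knob axis is at about (0.5117, -0.0969). I'll move above it with the fingers narrowed to straddle the wing.

```bash
python3 pl.py '[0.5117,-0.0969,0.130]'
```

```text
yaw 170.17993430959308 pos [ 0.5217 -0.0352  0.2387] rows [-0.0007 -0.0624  0.1088] q [-0.32 -0.11 -0.04  1.65 -0.   -0.15] t 9.15
```

```bash
python3 -m inch '[[0,-0.03,0,0],[-0.0007,-0.0324,0,0],[0,0,0.03,0],[0,0,0.03,0],[0,0,0.02,0]]' 0.034; python3 -m inch '[[0,0,0.01,0],[0,0,0.01,0],[0,0,0.0085,0],[0,0,0,0],[0,0,0,0]]';  python3 pl.py '[0.5117,-0.0969,0.130]'; python3 - <<'E'
from h import *
shot('wrist','w7');im=ld('w7')['image'][:,:,::-1]
im=(255*(im/255.)**.4).astype(np.uint8);cv2.imwrite('pics/w7b.png',im)
E
```

```text
clock: 9.65
ee_pos: [0.5109, -0.0973, 0.1568]
tool_rot: [-0.271, -3.128, -0.0]
contact_force: [0.7, -0.0, 0.3]
finger_gap: 0.034
clock: 10.15
ee_pos: [0.5122, -0.0962, 0.1311]
tool_rot: [0.268, 3.129, -0.001]
contact_force: [0.0, -0.2, -0.8]
finger_gap: 0.0341
yaw 170.2008140202348 pos [ 0.5122 -0.0962  0.1311] rows [ 0.0004 -0.0008  0.0011] q [-0.44 -0.14 -0.26  1.45 -0.   -0.27] t 10.15
```

View pics/w7b.png

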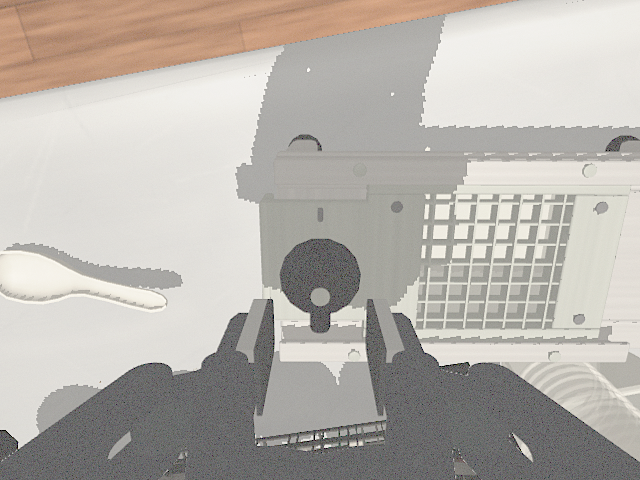

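```bash
python3 - <<'E'
from h import *
c=ld('w7'); p=env.read_state()['ee_pos']
print(proj(c,p),proj(c,[.5117,-.0969,.1287]),proj(c,[.512,-.0971,.1497]))
for z in (.131,.144,.15): print(z,onz(c,320,297,z), onz(c,260,299,z))
E
```

```text
(np.float64(321.6590806281397), np.float64(280.14808778694527)) (np.float64(319.9362584566937), np.float64(276.9453219777656)) (np.float64(319.6358046276641), np.float64(296.5739275655391))
0.131 [ 0.52070914 -0.098426    0.131     ] [ 0.51693545 -0.12625525  0.131     ]
0.144 [ 0.51480616 -0.09742268  0.144     ] [ 0.51130223 -0.12326259  0.144     ]
0.15 [ 0.51208171 -0.09695961  0.15      ] [ 0.50870228 -0.12188136  0.15      ]
```

The push contact doesn't fit the reported TCP: at the stop the TCP was about 15 mm inside the lip. In w4 and w7 the fingertips also look higher than the reported z. I'll check them in the side and top views before going on.

```bash
python3 - <<'E'
from h import *
s=shot('side','s8');t=shot('top','t8'); p=env.read_state()['ee_pos']
print(proj(s,p),proj(t,p))
for c,n in ((s,'s'),(t,'t')):
    u,v=map(int,proj(c,p)); im=c['image'][:,:,::-1]; x0,y0=u-70,v-60
    print(n,x0,y0)
    z=cv2.resize(im[y0:y0+120,x0:x0+140],None,fx=5,fy=5,interpolation=cv2.INTER_CUBIC); z=(255*(z/255.)**.6).astype(np.uint8)
    cv2.imwrite('pics/z8%s.png'%n,z)
E
```

```text
(np.float64(335.6320373236081), np.float64(236.99965785004665)) (np.float64(315.84465134045826), np.float64(246.31036008911983))
s 265 176
t 245 186
```

View pics/z8s.png

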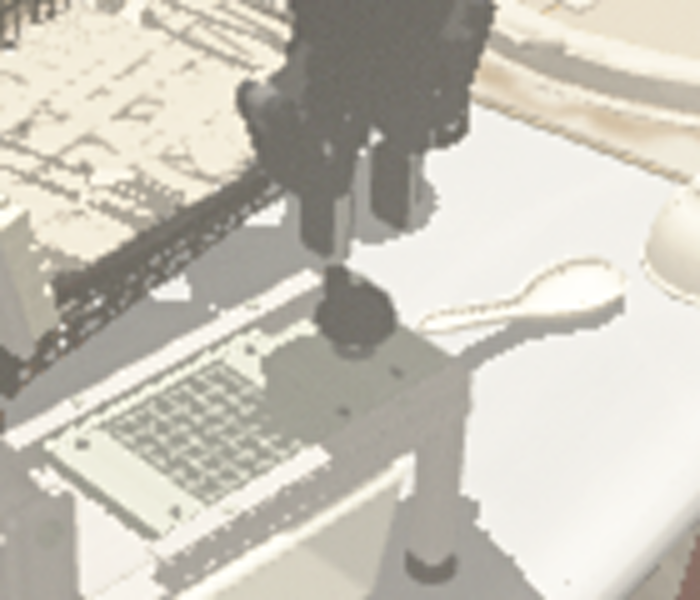

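View pics/z8t.png

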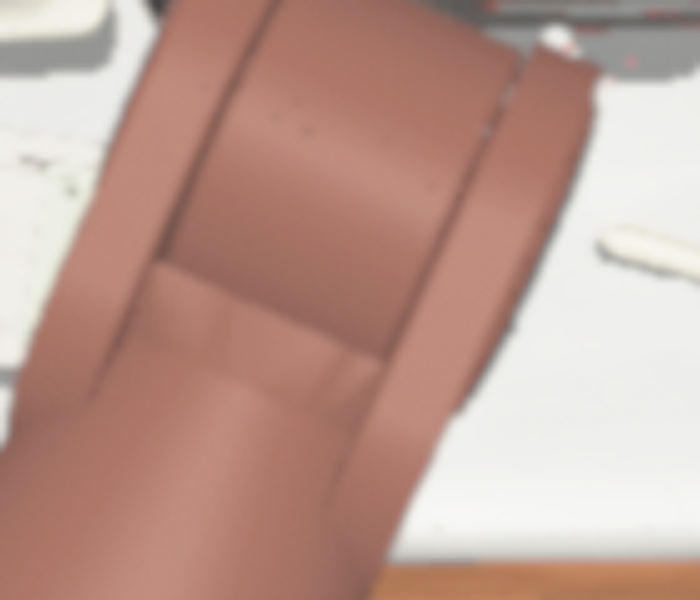

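```bash
python3 - <<'E'
from h import *
s=ld('s8');w=ld('w7'); p=env.read_state()['ee_pos']
for dz in (0,.01,.02,.03,.035,.04,.045): print(dz,np.round(proj(s,p+[0,0,dz]),1), np.round(proj(w,p+[0,0,dz]),1), np.round(proj(w,p+[0,0,dz]-.011*np.array([.985,-.17,0])),1))
E
```

```text
0 [335.6 237. ] [321.7 280.1] [321.7 257.6]
0.01 [335.8 233.4] [321.8 288.9] [321.8 265.3]
0.02 [336.  229.8] [321.9 298.6] [322.  273.9]
0.03 [336.2 226.1] [322.1 309.4] [322.1 283.5]
0.035 [336.3 224.2] [322.1 315.3] [322.2 288.8]
0.04 [336.4 222.4] [322.2 321.6] [322.3 294.3]
0.045 [336.5 220.5] [322.3 328.2] [322.4 300.2]
```

The side view shows the fingertips at about (336,224), above the wing, where the reported TCP would put them at (336,237). So the real tips sit about 35–40 mm above the reported TCP. That means the push bore on the wing's side, which is what squared it, rather than on the lip. The lateral position agrees. From here I'll set height by contact, starting with a descent at a narrow straddle.

```bash
python3 -m inch '[[0.0004,-0.0008,0.01,0],[0,0,0.008,0],[0,0,0.004,0],[0,0,0,0]]' 0.02; python3 - <<'E'
from h import *
s=shot('side','s9');shot('wrist','w9')
z=cv2.resize(s['image'][:,:,::-1][190:270,290:400],None,fx=5,fy=5,interpolation=cv2.INTER_CUBIC); z=(255*(z/255.)**.6).astype(np.uint8)
im=ld('w9')['image'][:,:,::-1][220:400,230:420]
z2=(255*(cv2.resize(im,(422,400))/255.)**.4).astype(np.uint8)
z=cv2.resize(z,(378*550//550,275)); cv2.imwrite('pics/z9.png',np.hstack([np.vstack([z,np.zeros((125,378,3),np.uint8)]),z2]))
E
```

```text
clock: 10.7
ee_pos: [0.5108, -0.0964, 0.1073]
tool_rot: [-0.268, -3.129, -0.001]
contact_force: [-0.7, -0.9, 0.1]
finger_gap: 0.0201
```

View pics/z9.png

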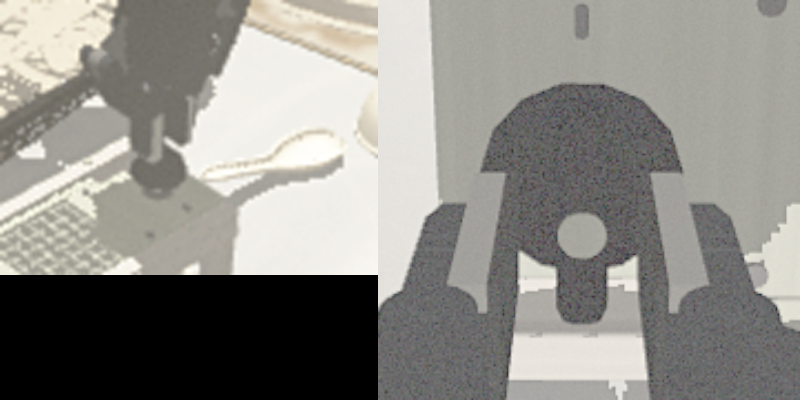

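The wing sits centred between the fingers. I'll descend until contact.

```bash
python3 -m inch '[[0,0,0.003,0],[0,0,0.003,0],[0,0,0.003,0],[0,0,0,0]]'; python3 -m inch '[[0,0,0.002,0],[0,0,0.002,0],[0,0,0,0]]'; python3 -m inch '[[0,0,0.002,0],[0,0,0,0]]'
```

```text
clock: 11.2
ee_pos: [0.5111, -0.0966, 0.0989]
tool_rot: [-0.268, -3.129, -0.0]
contact_force: [-0.1, 0.2, -0.4]
finger_gap: 0.02
clock: 11.5
ee_pos: [0.5112, -0.0967, 0.0952]
tool_rot: [-0.268, -3.13, -0.0]
contact_force: [0.3, -0.1, -0.2]
finger_gap: 0.0203
clock: 11.7
ee_pos: [0.5113, -0.0967, 0.0932]
tool_rot: [-0.268, -3.13, 0.0]
contact_force: [-1.1, -0.3, 1.0]
finger_gap: 0.0201
```

```bash
python3 -m inch '[[0,0,0.0015,0],[0,0,0,0]]'; python3 -m inch '[[0,0,0.0015,0],[0,0,0,0]]';python3 -m inch '[[0,0,0.0015,0],[0,0,0,0]]'
```

```text
clock: 11.9
ee_pos: [0.5113, -0.0967, 0.0918]
tool_rot: [-0.268, -3.13, 0.0]
contact_force: [-0.1, 0.2, -0.9]
finger_gap: 0.0202
clock: 12.1
ee_pos: [0.5114, -0.0967, 0.0906]
tool_rot: [0.268, 3.13, -0.0]
contact_force: [-1.2, 0.8, 2.8]
finger_gap: 0.0201
clock: 12.3
ee_pos: [0.5114, -0.0968, 0.089]
tool_rot: [0.268, 3.13, -0.0]
contact_force: [-0.8, -0.3, 2.9]
finger_gap: 0.0199
```

Contact on the skirt comes at about 0.0907 reported z, with the spring at 3 N. I'll back up slightly and pinch the wing.

```bash
python3 -m inch '[[0,0,-0.0035,0],[0,0,0,0]]'; python3 -m inch '[[0,0,0,0],[0,0,0,0],[0,0,0,0]]' 0.006; python3 - <<'E'
from h import *
w=shot('wrist','w10')
im=w['image'][:,:,::-1]; cv2.imwrite('pics/w10b.png',(255*(im/255.)**.4).astype(np.uint8))
E
```

```text
clock: 12.5
ee_pos: [0.5116, -0.0969, 0.0929]
tool_rot: [0.268, 3.13, -0.0]
contact_force: [-0.3, -0.3, 0.2]
finger_gap: 0.0199
clock: 12.8
ee_pos: [0.5115, -0.0966, 0.0925]
tool_rot: [0.268, 3.13, 0.0]
contact_force: [1.0, 1.9, 2.6]
finger_gap: 0.0075
```

View pics/w10b.png

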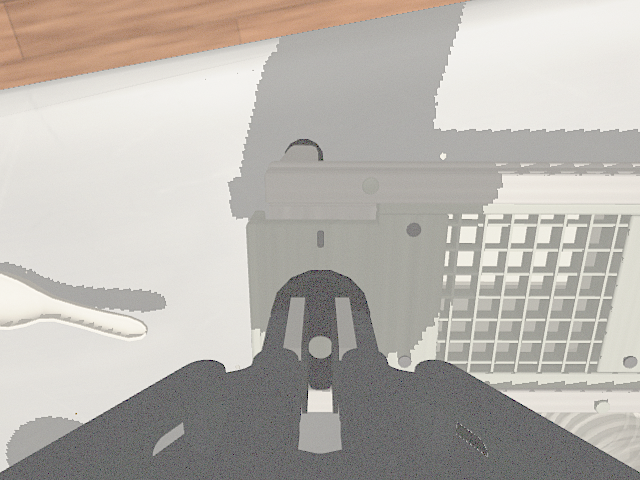

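The wing is pinched (gap 7.5 mm). Next I'll press down.

```bash
python3 -m inch '[[0,0,0.002,0],[0,0,0.002,0],[0,0,0.002,0],[0,0,0,0]]'; python3 -m inch '[[0,0,0.002,0],[0,0,0.002,0],[0,0,0.002,0],[0,0,0,0]]'; python3 -m inch '[[0,0,0.001,0],[0,0,0.001,0],[0,0,0,0]]'
```

```text
clock: 13.25
ee_pos: [0.5114, -0.0967, 0.0863]
tool_rot: [0.268, 3.13, 0.0]
contact_force: [0.2, 2.1, 4.4]
finger_gap: 0.0075
clock: 13.65
ee_pos: [0.5115, -0.0967, 0.0807]
tool_rot: [0.268, 3.13, 0.0]
contact_force: [-1.2, 3.4, 7.2]
finger_gap: 0.0073
clock: 13.95
ee_pos: [0.5116, -0.0967, 0.0796]
tool_rot: [0.268, 3.129, -0.0]
contact_force: [-3.3, 4.4, 12.7]
finger_gap: 0.0074
```

The pin is through: 13 mm of travel with the spring at 7 N, then bottomed at about 13 N. Now I'll turn clockwise, which is a positive twist.

```bash
python3 -m inch '[[0,0,0,5],[0,0,0,5],[0,0,0,5],[0,0,0,5],[0,0,0,5]]'; python3 -m inch '[[0,0,0,5],[0,0,0,5],[0,0,0,5],[0,0,0,5],[0,0,0,5]]'; python3 pl.py '[0.5115,-0.0967,0.08]'; python3 -c "
from h import *; print(env.read_state()['wrist_torque'])"
```

```text
clock: 14.45
ee_pos: [0.5116, -0.0966, 0.0796]
tool_rot: [0.944, 2.996, 0.0]
contact_force: [-2.8, 4.7, 12.5]
finger_gap: 0.0074
clock: 14.95
ee_pos: [0.5117, -0.0964, 0.0796]
tool_rot: [1.57, 2.72, 0.001]
contact_force: [-2.0, 6.0, 13.3]
finger_gap: 0.0076
yaw 120.01711206646512 pos [ 0.5117 -0.0964  0.0796] rows [-0.0001 -0.0003 -0.0004] q [-0.44 -0.13 -0.34  1.36  0.    0.61] t 14.95
[1.21577848 0.6007938  0.00822304]
```

```bash
python3 -m inch '[[0,0,0,5],[0,0,0,5],[0,0,0,5],[0,0,0,5],[0,0,0,5]]'; python3 -m inch '[[0,0,0,2],[0,0,0,2],[0,0,0,2],[0,0,0,0]]'; python3 pl.py '[0.5115,-0.0967,0.08]'; python3 -c "
from h import *; print(env.read_state()['wrist_torque'])"
```

```text
clock: 15.45
ee_pos: [0.5118, -0.0963, 0.0796]
tool_rot: [2.122, 2.316, 0.002]
contact_force: [-1.7, 5.1, 12.6]
finger_gap: 0.0078
clock: 15.85
ee_pos: [0.5119, -0.0963, 0.0796]
tool_rot: [2.236, 2.206, 0.002]
contact_force: [-1.8, 5.2, 11.8]
finger_gap: 0.0076
yaw 89.23173222441982 pos [ 0.5119 -0.0963  0.0796] rows [-0.0004 -0.0004 -0.0004] q [-0.44 -0.13 -0.34  1.36  0.    1.15] t 15.85
[1.15985898 0.52063476 0.82091631]
```

The moment about z is 0.82 N m at 81° of turn, so the knob is at its stop. I'll release and rise.

```bash
python3 -m inch '[[0,0,0,0],[0,0,0,0],[0,0,-0.002,0],[0,0,-0.004,0],[0,0,-0.01,0]]' 0.022; python3 -m inch '[[0,0,-0.03,0],[0,0,-0.03,0],[0,0,-0.04,0],[0,0,-0.03,0],[0,0,0,0]]'; python3 -m inch '[[0,0,-0.01,-8],[0,0,0,-8],[0,0,0,-8],[0,0,0,-8],[0,0,0,-8]]' 0.0854; python3 -m inch '[[0,0,0,-8],[0,0,0,-8],[0,0,0,-8],[0,0,0,-8],[0,0,0,-8]]'; python3 - <<'E'
from h import *
shot('wrist','w11')
E
python3 -m inch '[[0,0.025,0,0],[0,0.025,0,0],[0,0,0,0],[0,0,0,0]]'
python3 - <<'E'
from h import *
shot('wrist','w12')
o=[]
for f,c in (('w11',(.5117,-.0969,.115)),('w12',(.5117,-.0969,.115))):
    d=ld(f); u,v=map(int,proj(d,np.array(c))); print(f,u-50,v-60)
    im=d['image'][:,:,::-1][v-60:v+60,u-50:u+50]
    o.append(cv2.resize((255*(im/255.)**.4).astype(np.uint8),None,fx=4,fy=4,interpolation=cv2.INTER_NEAREST))
cv2.imwrite('pics/z11.png',np.hstack(o)); print(env.read_state()['clock'])
E
```

```text
clock: 16.35
ee_pos: [0.5105, -0.0965, 0.0938]
tool_rot: [-2.236, -2.204, 0.002]
contact_force: [-0.6, 0.1, 0.2]
finger_gap: 0.0217
clock: 16.85
ee_pos: [0.5131, -0.0977, 0.2297]
tool_rot: [2.232, 2.201, 0.003]
contact_force: [0.5, 0.1, -0.6]
finger_gap: 0.0215
clock: 17.35
ee_pos: [0.5111, -0.0967, 0.2341]
tool_rot: [-1.339, -2.841, 0.0]
contact_force: [0.7, 0.7, 0.5]
finger_gap: 0.0852
clock: 17.85
ee_pos: [0.5111, -0.0968, 0.2341]
tool_rot: [-0.287, -3.128, 0.0]
contact_force: [0.3, -0.1, 1.2]
finger_gap: 0.0854
clock: 18.3
ee_pos: [0.5206, -0.0475, 0.2343]
tool_rot: [-0.297, -3.127, 0.001]
contact_force: [-0.5, -0.4, 0.5]
finger_gap: 0.0852
w11 270 158
w12 202 157
18.35
```

View pics/z11.png

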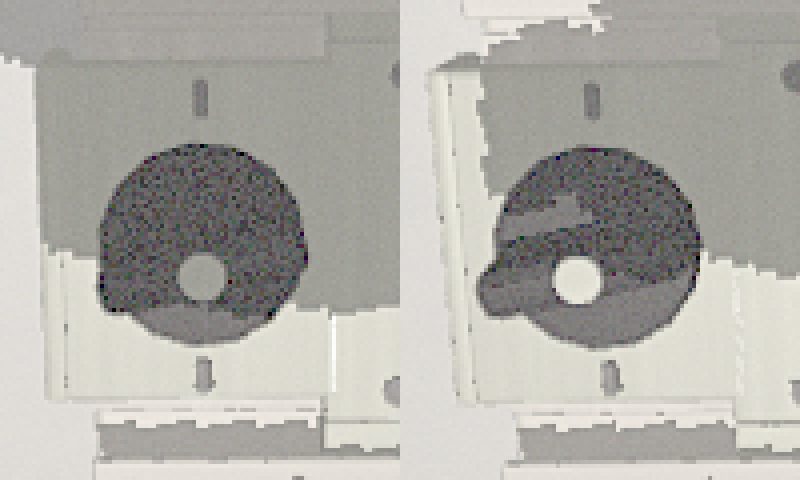

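View pics/w12.png

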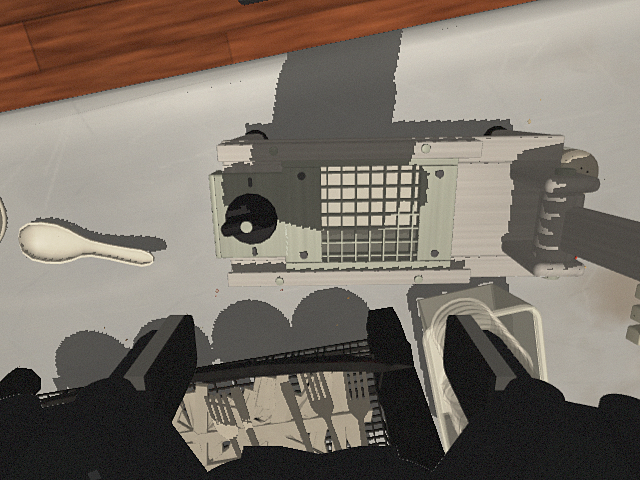

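```bash
python3 - <<'E'
from h import *
a,b=ld('w11'),ld('w12')
A=lambda x,y:(270+x/4-.4,158+y/4-.4)
B=lambda x,y:(202+(x-400)/4-.4,157+y/4-.4)
P={}
for n,p,q in (('skirt',(204,245),(599,248)),('dot',(202,277),(577,279)),('wingend',(104,292),(481,293)),('ridgeN',(201,98),(592,100)),('ridgeF',(204,376),(611,378))):
    X,e=tri(a,A(*p),b,B(*q)); P[n]=X; print(n,X.round(4),round(e*1e3,2))
for i,j in (('dot','wingend'),('ridgeN','ridgeF')):
    d=P[j]-P[i]; print(i,np.degrees(np.arctan2(d[1],d[0])))
E
```

```text
skirt [ 0.5116 -0.097   0.1173] 0.0
dot [ 0.5116 -0.0974  0.139 ] 0.16
wingend [ 0.5113 -0.1143  0.138 ] 0.44
ridgeN [ 0.4859 -0.0928  0.1128] 0.19
ridgeF [ 0.5379 -0.1018  0.1121] 0.18
dot -91.05452567908935
ridgeN -9.853936792681107
```

The wing is turned about 81° from the ridges (at the stop), and skirt and dot are about 11 mm lower with nothing touching them. The cassette hasn't moved since the push. I'm handing in.

```bash
python3 -c "
from cell import env; print(env.hand_in())"
```

```text
the job is handed in; nothing more can be done
None
```

The cassette is pushed home and the knob is locked down. I handed the job in at about 18.4 s of the 51 s allowed; no verdict is reported.

**What I did**
- I pushed the cassette in about 51 mm with closed fingers until the force rose to 42 N with no more travel.
- I pinched the wing and pressed the knob to the bottom, about 13 mm, so the pin went through the slot.
- I turned it clockwise until the moment reached 0.82 N m at the stop, then released and lifted clear.

**Last checks (two wrist views, nothing touching)**
- **Turn:** the wing stood about 81° (1.4 rad) clockwise of the ridges, against a stop at 1.35 rad.
- **Depth:** the knob stayed about 11 mm lower on its own. I measured 10.8–11.4 mm against the 10.5 mm limit, and the measurement is good to about 1 mm.
- **Cassette:** it had not moved since the push. I took "home" from the force and from the pin passing the slot, not from measuring the gap at the frame end.
- **Bystanders:** the robot went nowhere near the shaker, jar, bowl or spoon, but I did not re-measure where they stand.

**What disagreed:** the real fingertips sat about 35–40 mm higher than the reported TCP. The push therefore bore on the side of the wing, not on the lip as I intended. This turned the wing in line with the ridges, so I did not have to align it. After noticing, I set heights by contact and camera.

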